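Take the lid temperature of a jar of jam

TASK

Take the surface thermometer (the one with the flat black handle) out of the wooden holder and hold it upright with its sprung tip on the small raised button in the middle of the lid of the low, wide jam jar, pressing lightly so that the tip is pushed roughly halfway in and not to its stop, and keep it still there for about two seconds. Touch no other jar with the thermometer, do not shift the jars or disturb anything else, and finish while still holding the thermometer pressed on the button: do not put it down or let go.

Things in the scene. Friction and masses are not known exactly. Their poses are not given: they have to be found in the camera images.
- thermo: Surface thermometer, about 100 g, upright in the holder. Origin: centre of the underside of its steel collar (36 mm across, 6 thick), which rests on the holder; z up the handle. Flat-sided black handle, 20 mm thick along x, 34 wide along y, from 6 to 106 mm above the origin. Below the collar an 8 mm stem with a sprung tip sleeve, 12 mm across, its flat end 75 mm below the origin when free.
- tip (a point): Centre of the flat lower end of the thermometer's sprung tip, on the thermometer's axis; 75 mm below the thermometer's origin when free, nearer as the tip is pushed in.
- thermo_tip (a joint): How far the thermometer's sprung tip is pushed in, m: 0 free, 0.016 at its hard stop. It takes 0.6 N to start and about 0.2 N more for each mm (2.2 N at 8 mm).
- holder: Fixed dark wooden block, 75 mm (x) by 160 mm (y), 90 mm high, with two upright through-holes 21 mm across at its y = +43 and -43 mm, one for the thermometer and one for the cake tester, in either order. Origin: centre of its underside, on the table.
- tester: Cake tester: round light wooden handle, 26 mm across at most and 70 mm tall, over a thin steel rod; stands in the holder's other hole. Origin: underside of its 32 mm collar, on the holder's top. Leave it.
- board: Fixed black wooden board, 280 mm (x) by 400 mm (y), 20 mm thick, on which the jars and two bread slices stand. Origin: centre of its underside, on the table.
- jar_squat: The low, wide jam jar: 90 mm across, 75 mm tall with its plain steel lid, loose on the board, about 420 g. Origin: centre of its underside.
- jar_squat_spot (a point): Centre of the top of the raised round button (22 mm across, 2 mm above the lid) in the middle of the low, wide jar's lid, 75 mm above the jar's origin.
- jar_mid: Middle-sized jam jar, 72 mm across and 92 mm tall, same jam, same kind of lid and button; not the one to measure. Origin: centre of its underside.
- jar_tall: Slim tall jam jar, 58 mm across and 115 mm tall, same jam, same kind of lid and button; not the one to measure. Origin: centre of its underside.
- slice_a: Slice of bread lying on the board, 84 by 92 mm, 14 mm thick. Origin: centre of its underside.
- slice_b: The other such slice of bread.
- knife: Butter knife with a wooden handle lying on the table, 200 mm long, 10 mm thick. Origin: about its middle, on the table.
- mug: White mug on the table, 80 mm across, 90 mm tall, with a handle. Origin: centre of its underside.
There are look-alikes about, which are no part of the job. Leave any green look-alike of the thermo alone.

How it is judged:
By the outcome, as a careful person would: the job done as asked, in the order asked, and still so for the second after the job is handed in, while the arm keeps its last pose, push and grip.
It also fails if it takes over 45 s, if anything falls off the work surface, if the arm or the gripper's body presses on something with over 40 N, if the wrist force passes 120 N, or if a joint passes its speed limit or range.

ROBOT

A 7-joint arm with a two-finger parallel gripper is mounted at the origin on the work surface. World frame = base frame: x ahead of the robot, y to its left, z up, the work surface at z = 0. Lengths are in m, angles in rad, forces in N, time in s.
With the tool pointing down it reaches from about 0.4 to 0.875 m from the base axis. Payload 19.3 kg.
Tool frame: the origin (TCP) lies midway between the tips of the shut fingers; the grasp point (between the pads) lies 19 mm behind it (arm.grip_point_offset is the distance from the TCP to the grasp point, in m); z points along the fingers, y is the line along which they close (so a half turn about z gives the same grasp; the last joint's range is limited). The gripper opens to 85 mm and grips with 20 to 120 N. Pads are 22 mm wide; open, the fingers measure 114 mm over their backs; the gripper's body (76 mm by 85 mm) begins 54 mm behind the grasp point. The pads swing forward as they close: fully open they stand 13 mm farther back than shut.
Start: joints at [-1.373, 0.521, -0.036, 1.599, 0.021, 1.021, -0.113], TCP at [0.165, 0.603, 0.205] pointing down, gripper open.
Joint ranges: [-2.91, 2.91], [-0.3, 2.13], [-1.5, 1.42], [0.17, 2.43], [-1.26, 4.41], [0.16, 1.93], [-2.52, 2.52]. Speed limits (rad/s): [1.89, 1.89, 2.39, 2.39, 3.01, 3.01, 3.01].

INTERFACE

Orientations are given as a rotation vector (axis times angle).
In Python, from cell import arm gives the robot as it stands. The module is installed in compiled form; this text tells all that it offers.
- The arm moves only by the tool drive_tool, never from a script. Its argument "steps" is a list that holds one entry, the list of rows, each a list of 7 numbers: the shift along the tool's x, y, z in m, then the turn, a rotation vector about the tool's x, y, z in rad, then the closure, from 0 (fully open) to 1 (shut). A call has exactly 10 rows; each row is the pose to reach, as a shift and turn from the pose commanded when the call began, along the tool's axes at that moment; what a row does not reach only later rows make up. A row lasts 1/8 s, in which the tool goes at most 62.5 mm and 10.7 degrees, less where a joint would pass 70% of its speed; a pose out of reach is approached as far as the arm can. A call with a gripper value outside its range is refused whole. The fingers move at their own pace and stop on an object; "force" is the grip in N (left out, the last holds). Time passes only in rows, so rows that repeat a pose let the fingers close, or fill a call up. It gives the time, the measured TCP pose, the force, the opening and the grip force at its end, in the units of the state.
- arm.read_state(): the state, without advancing time (a new reading comes with each control period).
- arm.grab_frame(name): name is "scene" or "top" or "wrist"; returns a dict with "frame" (480x640x3 uint8, red, green, blue), "fx", "fy", "cx", "cy" (pixels), "T" (4x4, takes a point from camera to world coordinates); the wrist camera has in their place "hand_eye" (4x4, takes a point from camera to tool coordinates, whose origin is the TCP and whose axes are the flange's). Camera axes: x right, y down, z forward; pixel columns grow to the right and rows downward; lengths in m; the calibration is good to about 2 mm. The wrist camera is an equidistant fisheye: a pixel r from the principal point sees the ray r / f radians off the axis. A picture is of the moment at which its call begins: read the wrist's pose just before it. There is no depth.
- arm.hand_in(): hands the job in; it is judged then, once.
Trained networks look in the newest picture that a camera, given by its name, has taken for a name from the list of things; names that differ only in an ending like _2 or _b are one class to them, and where a whole thing is asked for, a point or a joint stands for the part that bears it (a point fixed in the world has none). Each returns a list of dicts, best first, with "confidence" (0 to 1); they miss things now and then, are a little off and sometimes report something else, mostly with a low value. They report only what shows in the picture. A call takes as long as a camera call. They do not tell look-alikes from the thing itself.
- arm.look_for(target, camera): "rect" ([left, top, width, height] in pixels, round what is visible of it).
- arm.tip_of(target, camera): "at" ([column, row] in pixels: a listed point, or the origin of a listed thing).
The state is a dict: "t": time; "qpos": joint angles; "dq": joint speeds; "joint_torque": joint torques, N m; "position": TCP position; "ee_rot": TCP orientation; "contact_force": force on the tool from outside, world axes, zero at the start; "torque": the same for the moment, N m; "opening": opening from 0.0 (shut) to 1.0 (fully open); "finger_force": force on a finger pad.
Only numpy, scipy, OpenCV 4.12 (cv2) and the standard library are available. Lean on these libraries where they do the work, as an engineer would, in place of code of your own. Each camera call takes 0.05 s, during which the arm holds its last target. There are 200 camera calls.

## Working session

There is one attempt and no reset: what is moved stays moved. The work goes in short steps, Python scripts to look and compute and a tool call to move; the robot and the scene stay as the last step left them, time stands still between calls to the robot, and variables do not carry over. Pictures are saved under pics/ and viewed, at most 14 in all, crops included, and the job is handed in when it is done.

Besides the shell and the picture viewer there is one more tool, called after "Call:" as name(argument=value, ...) on one line, values as JSON. drive_tool: Moves the arm, as the interface text tells. Its arguments: {"type":"object","properties":{"steps":{"type":"array"},"force":{"type":"number"}},"required":["steps"]}

```bash
mkdir -p pics; cat > h.py <<'E'
import numpy as np, cv2
from cell import arm
from scipy.spatial.transform import Rotation as R
def snap(n,f):
    d=arm.grab_frame(n); cv2.imwrite('pics/'+f,d['frame'][:,:,::-1]); return d
def ray(d,px):
    v=np.array([(px[0]-d['cx'])/d['fx'],(px[1]-d['cy'])/d['fy'],1.]);T=np.array(d['T']);return T[:3,3],T[:3,:3]@v
def atz(d,px,z):
    o,v=ray(d,px);return o+v*(z-o[2])/v[2]
def tri(d1,p1,d2,p2):
    o,v=ray(d1,p1);q,w=ray(d2,p2);s=np.linalg.lstsq(np.c_[v,-w],q-o,rcond=None)[0]
    a,b=o+v*s[0],q+w*s[1];return (a+b)/2,np.linalg.norm(a-b)
E
python3 - <<'E'
from h import *
s=arm.read_state();print(s['position'],s['ee_rot'],R.from_rotvec(s['ee_rot']).as_matrix().round(3),s['opening'],arm.grip_point_offset)
for n in('scene','top'):
    d=snap(n,n+'1.png')
    print(n,np.round(d['T'],3).tolist(),d['fx'])
    for t in('thermo','tester','holder','jar_squat','jar_squat_spot','jar_mid','jar_tall','mug'):
        print(t,[(np.round(x['at']),round(x['confidence'],2)) for x in arm.tip_of(t,n)],[(np.round(x['rect']),round(x['confidence'],2)) for x in arm.look_for(t,n)])
E
```

```text
[0.16532163 0.60235179 0.2049212 ] [-4.19406459e-01 -3.11340292e+00  1.84239222e-03] [[-0.964  0.265 -0.   ]
 [ 0.265  0.964 -0.001]
 [-0.    -0.001 -1.   ]] 0.9994702233249997 0.0187
scene [[0.505, 0.645, -0.573, 1.259], [0.863, -0.392, 0.318, -0.305], [-0.019, -0.656, -0.755, 0.959], [0.0, 0.0, 0.0, 1.0]] 546.3345155176165
thermo [(array([143., 275.]), 0.62), (array([139., 327.]), 0.61), (array([109., 308.]), 0.57)] [(array([ 80., 268.,  36.,  63.]), 0.93), (array([120., 233.,  36.,  49.]), 0.73), (array([118., 290.,  33.,  57.]), 0.68)]
tester [(array([181., 253.]), 0.9), (array([220., 360.]), 0.37)] [(array([169., 230.,  21.,  27.]), 0.55)]
holder [] [(array([117., 235.,  97.,  86.]), 0.81)]
jar_squat [(array([289., 233.]), 0.7)] [(array([266., 201.,  40.,  44.]), 0.94)]
jar_squat_spot [(array([287., 210.]), 0.78)] [(array([270., 198.,  40.,  52.]), 0.95)]
jar_mid [(array([354., 246.]), 0.83)] [(array([339., 206.,  34.,  53.]), 0.75), (array([189., 314.,  47.,  65.]), 0.41)]
jar_tall [(array([374., 205.]), 0.61)] [(array([363., 163.,  30.,  46.]), 0.81)]
mug [(array([218., 358.])
[... 507 characters left out ...]
ster [(array([431., 293.]), 0.48)] [(array([430., 290.,  11.,  12.]), 0.63)]
holder [(array([444., 288.]), 0.71)] [(array([408., 263.,  85.,  52.]), 0.89)]
jar_squat [(array([322., 285.]), 0.97)] [(array([303., 266.,  42.,  42.]), 0.83)]
jar_squat_spot [(array([323., 290.]), 0.79), (array([222., 218.]), 0.27)] [(array([302., 268.,  46.,  40.]), 0.74)]
jar_mid [(array([277., 239.]), 0.91)] [(array([257., 224.,  33.,  28.]), 0.71), (array([407., 264.,  89.,  53.]), 0.49)]
jar_tall [(array([228., 280.]), 0.63), (array([274., 260.]), 0.32)] [(array([204., 268.,  34.,  22.]), 0.79)]
mug [(array([434., 197.]), 0.7)] [(array([410., 176.,  53.,  38.]), 0.87), (array([256., 222.,  36.,  31.]), 0.15)]
```

View pics/scene1.png

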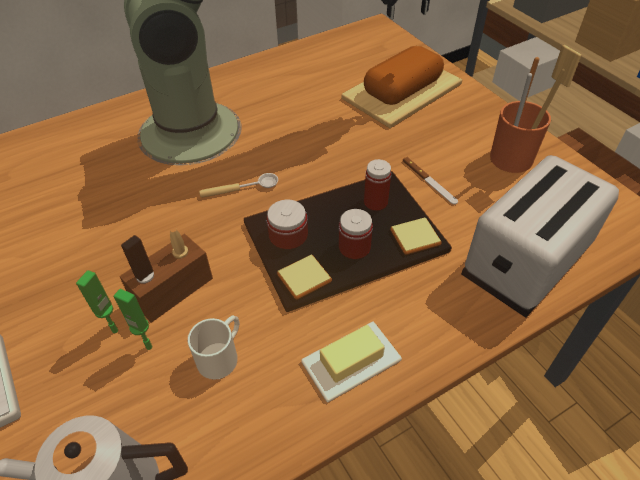

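View pics/top1.png

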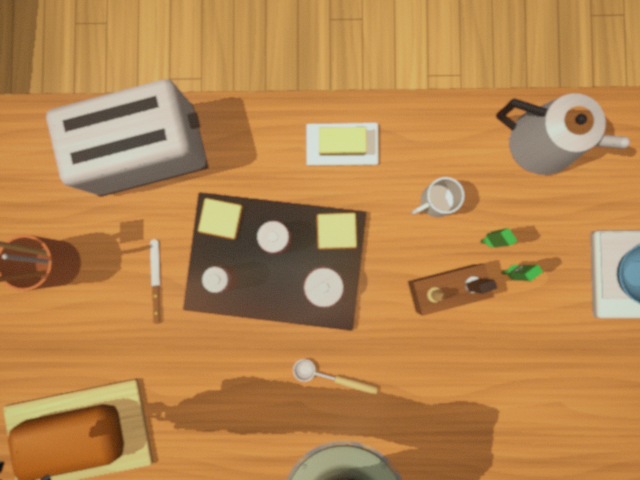

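Candidates for the thermometer are the black handle in the holder, scene (137,255) / top (482,286), and the green look-alikes at scene (95,295) and (132,312). I choose the black one. The tester is at scene (180,245). The squat jar is the widest lid, scene (287,212) / top (323,288).

```bash
python3 - <<'E'
from h import *
S=snap('scene','s2.png');T=snap('top','t2.png')
print('thermo',tri(S,(143,275),T,(471,282)),atz(T,(471,283),.09),atz(S,(143,276),.09))
print('spot',tri(S,(287,210),T,(323,288)),atz(T,(323,288),.095),atz(S,(287,210),.095))
print('tester',atz(T,(431,294),.09),atz(S,(181,253),.09))
for p in((410,281),(485,264),(494,294),(418,312)):print('holdercorner',p,atz(T,p,.09))
for p in((482,241),(505,272),(495,240),(513,245),(515,240),(541,270)):print('green',p,atz(T,p,0.1))
a=cv2.resize(S['frame'][215:335,70:230],None,fx=4,fy=4,interpolation=3)[:,:,::-1]
b=cv2.resize(T['frame'][215:325,400:560],None,fx=4,fy=4,interpolation=3)[:,:,::-1]
cv2.imwrite('pics/a.png',a[:480,:640]);cv2.imwrite('pics/b.png',b)
E
```

```text
thermo (array([ 0.51272165, -0.27829754,  0.0978776 ]), np.float64(0.011458407908055286)) [ 0.51222557 -0.27479103  0.09      ] [ 0.50515549 -0.2840927   0.09      ]
spot (array([0.50304074, 0.04576428, 0.1002761 ]), np.float64(3.868842395764078e-05)) [0.50283582 0.04585805 0.095     ] [0.4983869  0.04790448 0.095     ]
tester [ 0.48878632 -0.18820935  0.09      ] [ 0.48834343 -0.19672131  0.09      ]
holdercorner (410, 281) [ 0.51708747 -0.14326043  0.09      ]
holdercorner (485, 264) [ 0.55319808 -0.30575926  0.09      ]
holdercorner (494, 294) [ 0.48831792 -0.32367189  0.09      ]
holdercorner (418, 312) [ 0.45004912 -0.15957606  0.09      ]
green (482, 241) [ 0.60268947 -0.29739109  0.1       ]
green (505, 272) [ 0.53578822 -0.34494794  0.1       ]
green (495, 240) [ 0.60467595 -0.32521276  0.1       ]
green (513, 245) [ 0.5936717  -0.36335253  0.1       ]
green (515, 240) [ 0.60441293 -0.36787495  0.1       ]
green (541, 270) [ 0.53971678 -0.42147839  0.1       ]
```

View pics/a.png

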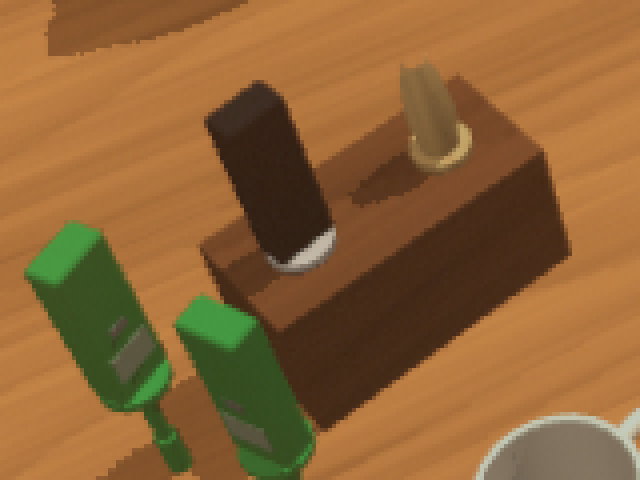

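View pics/b.png

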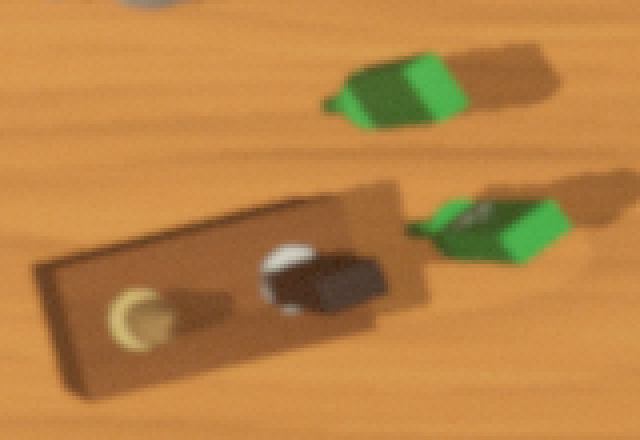

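The crops show the black flat handle on its steel collar in the holder's −y hole, with the wide side along the holder's long axis (yaw about 13°). The green ones stand outside it. I'll move up and across first.

Call:
drive_tool(steps=[[[0,0,-0.06,0,0,0.1,0],[-0.02,-0.016,-0.115,0,0,0.2,0],[-0.065,-0.053,-0.115,0,0,0.31,0],[-0.11,-0.09,-0.115,0,0,0.42,0],[-0.155,-0.127,-0.115,0,0,0.53,0],[-0.2,-0.164,-0.115,0,0,0.64,0],[-0.245,-0.2,-0.115,0,0,0.75,0],[-0.29,-0.237,-0.115,0,0,0.86,0],[-0.335,-0.274,-0.115,0,0,0.97,0],[-0.381,-0.312,-0.115,0,0,1.077,0]]])

```text
t: 3.05
position: [0.4511, 0.1995, 0.3208]
ee_rot: [1.961, 2.455, 0.001]
contact_force: [1.6, 1.1, -0.1]
opening: 0.998
finger_force: 0.0
```

Call:
drive_tool(steps=[[[-0.05,-0.005,0,0,0,0,0],[-0.1,-0.01,0,0,0,0,0],[-0.15,-0.015,0,0,0,0,0],[-0.2,-0.02,0,0,0,0,0],[-0.26,-0.026,0,0,0,0,0],[-0.32,-0.032,0,0,0,0,0],[-0.38,-0.038,0,0,0,0,0],[-0.44,-0.045,0.01,0,0,0,0],[-0.48,-0.049,0.01,0,0,0,0],[-0.48,-0.049,0.01,0,0,0,0]]])

```text
t: 4.3
position: [0.5092, -0.2809, 0.3101]
ee_rot: [1.962, 2.454, -0.003]
contact_force: [-0.2, 1.3, -1.2]
opening: 1.001
finger_force: 0.0
```

```bash
cat >> h.py <<'E'
def wsnap(f):
    s=arm.read_state(); d=snap('wrist',f); H=np.array(d['hand_eye']); M=np.eye(4); M[:3,:3]=R.from_rotvec(s['ee_rot']).as_matrix(); M[:3,3]=s['position']
    d['W']=M@H; d['R']=M[:3,:3]; d['p']=np.array(s['position']); return d
def watz(d,px,z):
    u=np.array([px[0]-d['cx'],px[1]-d['cy']]);r=np.linalg.norm(u);t=r/d['fx']
    v=d['W'][:3,:3]@np.r_[u/max(r,1e-9)*np.sin(t),np.cos(t)];o=d['W'][:3,3];return o+v*(z-o[2])/v[2]
def wproj(d,P):
    q=np.linalg.inv(d['W'])@np.r_[P,1];q=q[:3];r=np.hypot(q[0],q[1]);t=np.arctan2(r,q[2]);return np.array([d['cx'],d['cy']])+q[:2]/r*t*d['fx']
E
python3 - <<'E'
from h import *
d=wsnap('w1.png');print(d['p'],d['R'].round(3).tolist(),np.round(d['hand_eye'],3).tolist(),d['fx'])
for t in('thermo','tester'):
    print(t,[(np.round(x['at']),round(x['confidence'],2),watz(d,x['at'],.09).round(4)) for x in arm.tip_of(t,'wrist')],[(np.round(x['rect']),round(x['confidence'],2)) for x in arm.look_for(t,'wrist')])
E
```

```text
[ 0.50920996 -0.28086717  0.31014315] [[-0.22, 0.976, -0.001], [0.976, 0.22, -0.001], [-0.001, -0.001, -1.0]] [[-0.0, -0.964, -0.265, 0.067], [1.0, 0.0, -0.002, -0.002], [0.002, -0.265, 0.964, -0.169], [0.0, 0.0, 0.0, 1.0]] 371.64829954431775
thermo [(array([324., 291.]), 0.94, array([ 0.5334, -0.3706,  0.09  ])), (array([321., 208.]), 0.87, array([ 0.5084, -0.2791,  0.09  ])), (array([390., 267.]), 0.79, array([ 0.5986, -0.3267,  0.09  ]))] [(array([375., 243.,  58.,  72.]), 0.77), (array([311., 266.,  31.,  84.]), 0.64), (array([302., 195.,  34.,  58.]), 0.62), (array([279.,  92.,  77., 149.]), 0.45)]
tester [(array([318., 129.]), 0.96, array([ 0.4872, -0.198 ,  0.09  ]))] [(array([302., 111.,  30.,  31.]), 0.94)]
```

View pics/w1.png

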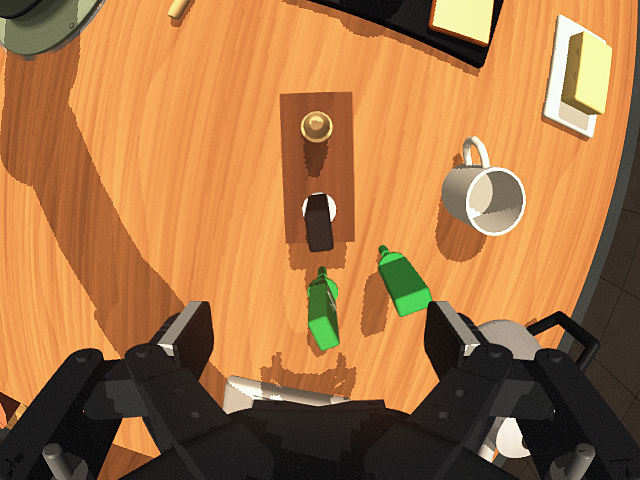

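Wrist view: the thermometer collar is at (321,208), its handle top near (320,243), the tester at (318,129), and the green ones at (324,310) and (405,285). I'll zoom in to check the handle yaw.

```bash
python3 - <<'E'
from h import *
im=cv2.imread('pics/w1.png')[180:265,270:370]
im=cv2.convertScaleAbs(im,alpha=1.6,beta=25)
cv2.imwrite('pics/w1c.png',cv2.resize(im,None,fx=7,fy=7,interpolation=3))
E
```

```text
(no output)
```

View pics/w1c.png

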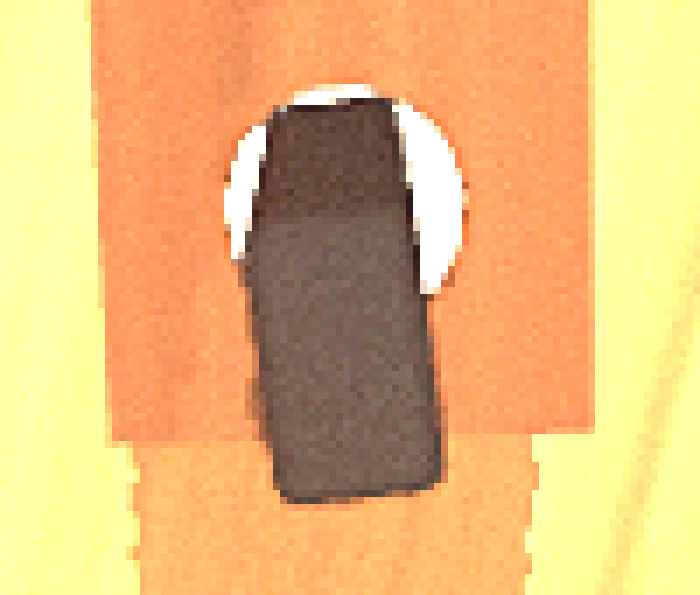

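```bash
python3 - <<'E'
from h import *
d=wsnap('w2.png')
P=[watz(d,(270+a/7,180+b/7),.196) for a,b in((254,222),(411,212),(440,485),(280,498))]
rect=cv2.minAreaRect(np.array([p[:2]*1000 for p in P],np.float32));print(rect)
c=np.mean(P,0);print(c,np.linalg.norm(P[0]-P[1]),np.linalg.norm(P[1]-P[2]))
for a,b in((0,3),(1,2)):
    v=P[a]-P[b];print(np.degrees(np.arctan2(-v[0],v[1])))
for px in((270+343/7,180+190/7),):print('collar',watz(d,px,.096))
print('delta tool',d['R'].T@(c-d['p']))
E
```

```text
((508.7781677246094, -275.00079345703125), (18.20404624938965, 31.864513397216797), 17.891300201416016)
[ 0.50860927 -0.27514587  0.196     ] 0.017386464710368723 0.031522186876259906
17.891311391342136
19.38401996277904
collar [ 0.50774444 -0.27286993  0.096     ]
delta tool [ 0.00173191 -0.00140076  0.11466283]
```

Call:
drive_tool(steps=[[[0.002,0,0.02,0,0,-0.03,0],[0.004,0,0.05,0,0,-0.06,0],[0.004,0,0.08,0,0,-0.096,0],[0.004,0,0.1,0,0,-0.096,0],[0.004,0,0.12,0,0,-0.096,0],[0.004,0,0.14,0,0,-0.096,0],[0.004,0,0.155,0,0,-0.096,0],[0.004,0,0.165,0,0,-0.096,0],[0.004,0,0.171,0,0,-0.096,0],[0.004,0,0.171,0,0,-0.096,0]]], force=40)

```text
t: 5.85
position: [0.5091, -0.2739, 0.1395]
ee_rot: [-1.837, -2.549, 0.0]
contact_force: [-0.4, -0.0, 0.2]
opening: 1.002
finger_force: 0.0
```

```bash
python3 - <<'E'
from h import *
d=wsnap('w3.png');print(d['p'],d['R'].round(3).tolist(),[(np.round(x['rect']),round(x['confidence'],2)) for x in arm.look_for('thermo','wrist')])
E
```

```text
[ 0.50914139 -0.27385096  0.13947987] [[-0.316, 0.949, -0.0], [0.949, 0.316, 0.0], [0.0, -0.0, -1.0]] [(array([393., 308., 101., 150.]), 0.96), (array([494., 170., 126., 150.]), 0.74), (array([283., 240.,  62., 154.]), 0.63), (array([285., 383.,  44.,  21.]), 0.58)]
```

View pics/w3.png

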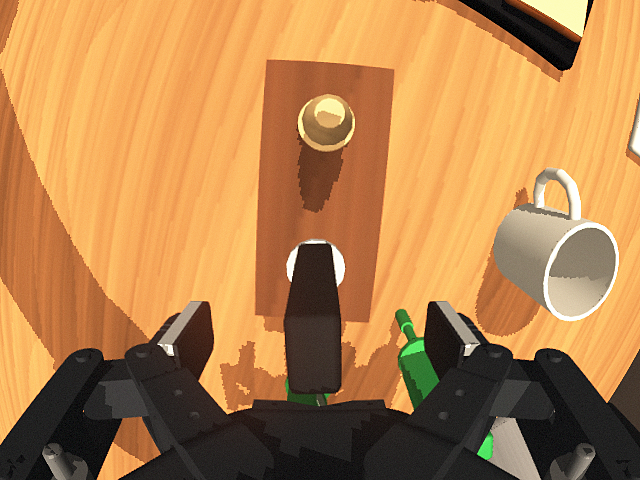

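The handle sits midway between the open pads and is parallel to them, at (316,320), and nothing is near the fingers. I'll close the gripper.

Call:
drive_tool(steps=[[[0,-0.001,0,0,0,0,0.3],[0,-0.001,0,0,0,0,0.5],[0,-0.001,0,0,0,0,0.65],[0,-0.001,0,0,0,0,0.75],[0,-0.001,0,0,0,0,0.85],[0,-0.001,0,0,0,0,1],[0,-0.001,0,0,0,0,1],[0,-0.001,0,0,0,0,1],[0,-0.001,0,0,0,0,1],[0,-0.001,0,0,0,0,1]]], force=40)

```text
t: 7.2
position: [0.5081, -0.2742, 0.1396]
ee_rot: [-1.837, -2.549, 0.0]
contact_force: [-3.0, 0.6, 5.5]
opening: 0.229
finger_force: 39.5
```

Call:
drive_tool(steps=[[[0,-0.001,-0.01,0,0,0,1],[0,-0.001,-0.025,0,0,0,1],[0,-0.001,-0.045,0,0,0,1],[0,-0.001,-0.065,0,0,0,1],[0,-0.001,-0.085,0,0,0,1],[0,-0.001,-0.105,0,0,0,1],[0,-0.001,-0.125,0,0,0,1],[0,-0.001,-0.15,0,0,0,1],[0,-0.001,-0.175,0,0,0,1],[0,-0.001,-0.175,0,0,0,1]]])

```text
t: 8.45
position: [0.5078, -0.275, 0.3169]
ee_rot: [1.835, 2.546, 0.002]
contact_force: [-0.2, 0.3, -2.0]
opening: 0.228
finger_force: 39.3
```

```bash
python3 - <<'E'
from h import *
s=arm.read_state();print(s['position'],s['opening'],s['contact_force'])
d=wsnap('w4.png')
for n in('scene','top'):
    D=snap(n,n+'4.png')
    for t in('tip','thermo','jar_squat_spot','jar_squat'):
        print(n,t,[(np.round(x['at'],1).tolist(),round(x['confidence'],2)) for x in arm.tip_of(t,n)])
E
```

```text
[ 0.50775597 -0.27497814  0.31687296] 0.22833244435574745 [-0.17222377  0.26104039 -2.01347742]
scene tip [([129.5, 243.5], 0.64), ([115.6, 331.5], 0.63), ([153.4, 346.4], 0.47)]
scene thermo [([140.2, 326.8], 0.93), ([121.3, 212.6], 0.8), ([104.9, 310.4], 0.78)]
scene jar_squat_spot [([283.6, 212.2], 0.95)]
scene jar_squat [([288.4, 233.2], 0.56)]
top tip [([504.4, 272.6], 0.59), ([481.3, 241.9], 0.55), ([486.9, 288.7], 0.4)]
top thermo [([492.5, 238.5], 0.96), ([497.4, 287.7], 0.88), ([515.9, 272.6], 0.46)]
top jar_squat_spot [([323.9, 287.3], 0.7)]
top jar_squat [([224.3, 281.2], 0.74), ([325.7, 286.1], 0.58)]
```

View pics/scene4.png

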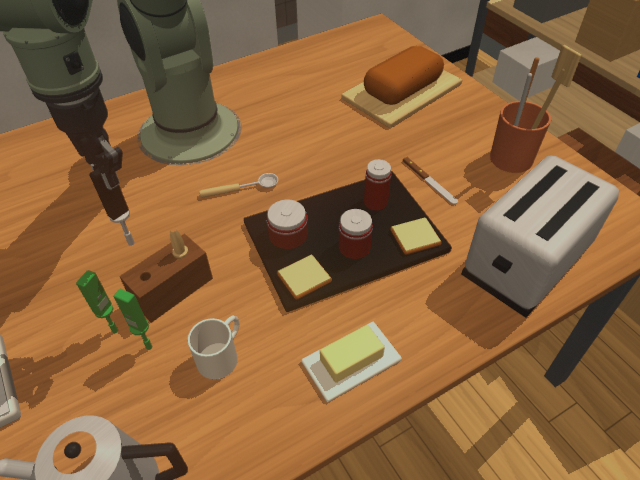

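```bash
python3 - <<'E'
from h import *
S=snap('scene','s5.png');T=snap('top','t5.png');p=np.array(arm.read_state()['position'])
print('tip',tri(S,(129.5,243.5),T,(486.9,288.7)),atz(S,(129.5,243.5),.192),atz(T,(486.9,288.7),.192))
print('orig',tri(S,(121.3,212.6),T,(497.4,287.7)),atz(S,(121.3,212.6),.267),atz(T,(497.4,287.7),.267))
for q in((283.6,212.2),(287,210),(286.5,211)):print('spot S',atz(S,q,.095))
for q in((323.9,287.3),(323,288)):print('spot T',atz(T,q,.095))
M=R.from_rotvec(arm.read_state()['ee_rot']).as_matrix();print(M.round(4));print(p,M.T@(np.array([.502,.046,p[2]])-p))
E
```

```text
tip (array([ 0.50321451, -0.28146387,  0.18666897]), np.float64(0.004388502605737699)) [ 0.5071191  -0.28357731  0.192     ] [ 0.50417296 -0.27766972  0.192     ]
orig (array([ 0.50870189, -0.27430747,  0.2713268 ]), np.float64(0.003751598567644336)) [ 0.50275884 -0.27578527  0.267     ] [ 0.50913624 -0.27383899  0.267     ]
spot S [0.50039301 0.03835743 0.095     ]
spot S [0.4983869  0.04790448 0.095     ]
spot S [0.50049686 0.04551825 0.095     ]
spot T [0.50434364 0.04389522 0.095     ]
spot T [0.50283582 0.04585805 0.095     ]
[[-3.164e-01  9.486e-01 -1.000e-04]
 [ 9.486e-01  3.164e-01 -0.000e+00]
 [ 0.000e+00 -1.000e-04 -1.000e+00]]
[ 0.50719207 -0.27452524  0.31443889] [ 3.05704547e-01  9.64785989e-02 -1.04547746e-06]
```

Call:
drive_tool(steps=[[[0.02,0.006,0,0,0,0,1],[0.06,0.019,0,0,0,0,1],[0.105,0.033,0,0,0,0,1],[0.15,0.047,0,0,0,0,1],[0.195,0.061,0,0,0,0,1],[0.24,0.075,0,0,0,0,1],[0.275,0.086,0,0,0,0,1],[0.295,0.093,0,0,0,0,1],[0.305,0.096,0,0,0,0,1],[0.305,0.096,0,0,0,0,1]]])

```text
t: 10.35
position: [0.5018, 0.0451, 0.3145]
ee_rot: [1.836, 2.549, -0.0]
contact_force: [-0.1, 0.4, -0.7]
opening: 0.225
finger_force: 39.2
```

```bash
cat > look.py <<'E'
from h import *
import sys
k=sys.argv[1]; zt=float(sys.argv[2])
d=wsnap('w%s.png'%k);print('tcp',d['p'])
for t,z in(('tip',zt),('jar_squat_spot',.095)):
    print('wrist',t,[(np.round(x['at'],1).tolist(),round(x['confidence'],2),watz(d,x['at'],z).round(4).tolist()) for x in arm.tip_of(t,'wrist')][:3])
for n in('scene','top'):
    D=snap(n,n+k+'.png')
    for t,z in(('tip',zt),('thermo',zt+.075),('jar_squat_spot',.095)):
        print(n,t,[(np.round(x['at'],1).tolist(),round(x['confidence'],2),atz(D,x['at'],z).round(4).tolist()) for x in arm.tip_of(t,n)][:3])
i=[cv2.imread('pics/w%s.png'%k)[0:300,120:520],cv2.resize(cv2.imread('pics/scene%s.png'%k)[120:270,185:385],None,fx=2,fy=2,interpolation=3)]
cv2.imwrite('pics/c%s.png'%k,np.hstack(i))
E
python3 look.py 6 .19
```

```text
tcp [0.50179752 0.04513942 0.31450136]
wrist tip [([316.1, 232.9], 0.5, [0.4985, 0.0419, 0.19])]
wrist jar_squat_spot [([319.3, 212.4], 0.58, [0.5011, 0.0427, 0.095])]
scene tip [([116.9, 332.0], 0.65, [0.6809, -0.3608, 0.19]), ([282.7, 180.2], 0.53, [0.5024, 0.042, 0.19]), ([151.1, 345.6], 0.51, [0.7342, -0.3209, 0.19])]
scene thermo [([278.0, 150.7], 0.7, [0.4968, 0.04, 0.265]), ([137.4, 328.8], 0.68, [0.7477, -0.3275, 0.265])]
scene jar_squat_spot [([287.1, 210.5], 0.83, [0.4998, 0.0474, 0.095]), ([179.8, 250.6], 0.29, [0.4854, -0.1971, 0.095])]
top tip [([504.8, 270.1], 0.37, [0.5405, -0.3141, 0.19]), ([481.0, 238.3], 0.37, [0.6036, -0.2688, 0.19]), ([273.9, 259.7], 0.15, [0.5633, 0.1422, 0.19])]
top thermo [([492.2, 239.3], 0.91, [0.5975, -0.267, 0.265]), ([514.7, 275.1], 0.61, [0.5318, -0.3063, 0.265])]
top jar_squat_spot [([222.0, 219.9], 0.21, [0.6528, 0.267, 0.095])]
```

View pics/c6.png

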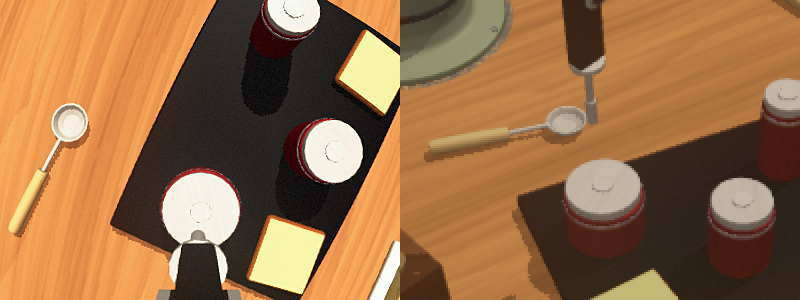

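The wrist and scene crops show the tip hanging straight, almost over the squat jar's button: tip (281,181) and button (286,213) in scene, button (321,212) in wrist. I'll lower it and look close.

Call:
drive_tool(steps=[[[0,0.001,0.01,0,0,0,1],[0,0.001,0.022,0,0,0,1],[0,0.001,0.034,0,0,0,1],[0,0.001,0.046,0,0,0,1],[0,0.001,0.056,0,0,0,1],[0,0.001,0.064,0,0,0,1],[0,0.001,0.07,0,0,0,1],[0,0.001,0.075,0,0,0,1],[0,0.001,0.075,0,0,0,1],[0,0.001,0.075,0,0,0,1]]])

```text
t: 12.15
position: [0.5029, 0.0455, 0.2397]
ee_rot: [1.836, 2.549, 0.0]
contact_force: [-0.1, 0.0, -1.7]
opening: 0.228
finger_force: 39.2
```

```bash
python3 look.py 7 .115; python3 - <<'E'
import cv2,numpy as np
a=cv2.resize(cv2.imread('pics/w7.png')[170:270,270:370],(400,400),interpolation=3)
b=cv2.resize(cv2.imread('pics/scene7.png')[160:260,240:340],(400,400),interpolation=3)
cv2.imwrite('pics/c7b.png',np.hstack([a,b]))
E
```

```text
tcp [0.50289386 0.04553793 0.23972561]
wrist tip [([318.5, 234.8], 0.53, [0.5021, 0.0414, 0.115])]
wrist jar_squat_spot [([320.0, 227.2], 0.83, [0.5027, 0.0436, 0.095]), ([316.4, 211.1], 0.25, [0.4953, 0.056, 0.095])]
scene tip [([284.7, 204.0], 0.63, [0.4975, 0.044, 0.115]), ([114.8, 328.7], 0.63, [0.6158, -0.3674, 0.115]), ([151.6, 346.8], 0.46, [0.6858, -0.3224, 0.115])]
scene thermo [([138.4, 327.1], 0.95, [0.6901, -0.3274, 0.19]), ([281.3, 178.6], 0.74, [0.4966, 0.0418, 0.19]), ([106.2, 309.7], 0.7, [0.6286, -0.3634, 0.19])]
scene jar_squat_spot [([284.7, 212.6], 0.78, [0.5027, 0.0398, 0.095])]
top tip [([502.3, 273.2], 0.46, [0.5334, -0.3341, 0.115]), ([482.9, 241.7], 0.39, [0.6004, -0.2948, 0.115])]
top thermo [([492.7, 235.8], 0.78, [0.6084, -0.2919, 0.19]), ([517.9, 272.3], 0.7, [0.536, -0.3395, 0.19])]
top jar_squat_spot []
```

View pics/c7b.png

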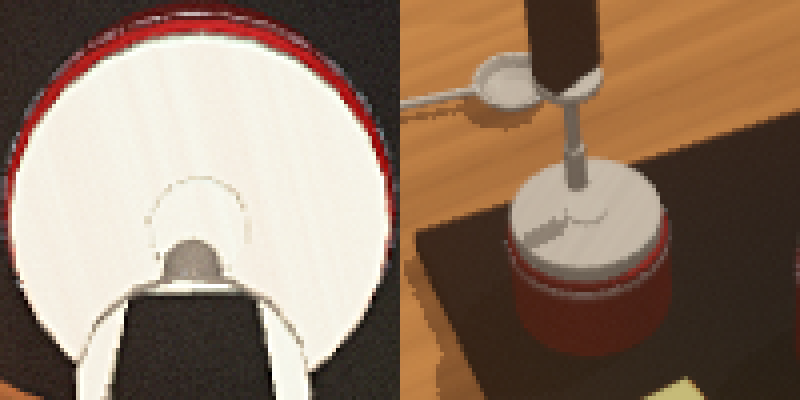

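```bash
python3 - <<'E'
from h import *
d=wsnap('w8.png');S=snap('scene','s8.png')
f=lambda a,b,z:(d['R'].T@(watz(d,(270+a/4,170+b/4),z)-d['p'])*1000).round(1)[:2]
print('tip front edge -> axis x-6',f(193.5,240,.115),'sides',f(165,268,.115),f(222,268,.115))
print('button top edge',f(197.5,177,.095),'L',f(147,226,.095),'R',f(248,226,.095))
print('lid top',f(197,33,.093),'L',f(9,215,.093),'R',f(389,215,.093))
g=lambda a,b,z:(d['R'].T@(atz(S,(240+(a-400)/4,160+b/4),z)-d['p'])*1000).round(1)[:2]
print('scene tip end mid',g(577,186,.115),'button left/right',g(565,213,.095),g(607,213,.095),'lid L,R',g(510,215,.093),g(664,210,.093))
E
```

```text
tip front edge -> axis x-6 [ 0.4 -2.3] sides [-5.5 -8.1] [-5.5  3.5]
button top edge [ 9.7 -1.4] L [ -1.1 -12.3] R [-1.1  9.5]
lid top [40.4 -1.5] L [  1.  -42.5] R [ 1.  40.3]
scene tip end mid [-5.9 -1. ] button left/right [-11.7  -6.3] [ 3.1 11.3] lid L,R [-31.  -29.7] [26.3 32.3]
```

Call:
drive_tool(steps=[[[0.002,0.001,0,0,0,0,1],[0.0038,0.0015,0,0,0,0,1],[0.0038,0.0015,0.003,0,0,0,1],[0.0038,0.0015,0.006,0,0,0,1],[0.0038,0.0015,0.009,0,0,0,1],[0.0038,0.0015,0.011,0,0,0,1],[0.0038,0.0015,0.013,0,0,0,1],[0.0038,0.0015,0.013,0,0,0,1],[0.0038,0.0015,0.013,0,0,0,1],[0.0038,0.0015,0.013,0,0,0,1]]])

```text
t: 14.05
position: [0.503, 0.0496, 0.2266]
ee_rot: [1.837, 2.549, 0.0]
contact_force: [0.2, -0.4, -0.9]
opening: 0.227
finger_force: 39.2
```

```bash
python3 look.py 9 .102 | grep -v top; python3 - <<'E'
import cv2,numpy as np
a=cv2.resize(cv2.imread('pics/w9.png')[170:270,270:370],(400,400),interpolation=3)
b=cv2.resize(cv2.imread('pics/scene9.png')[180:230,260:310],(400,400),interpolation=3)
cv2.imwrite('pics/c9b.png',np.hstack([a,b]))
E
```

```text
tcp [0.503001   0.04957241 0.22655689]
wrist tip [([318.9, 235.7], 0.46, [0.5027, 0.0448, 0.102])]
wrist jar_squat_spot [([318.0, 232.8], 0.77, [0.5017, 0.0453, 0.095])]
scene tip [([152.9, 347.5], 0.56, [0.6795, -0.3212, 0.102]), ([286.6, 208.4], 0.48, [0.4998, 0.0466, 0.102]), ([116.1, 330.3], 0.43, [0.6105, -0.3673, 0.102])]
scene thermo [([105.8, 307.6], 0.85, [0.6133, -0.3637, 0.177]), ([286.2, 181.6], 0.82, [0.4972, 0.0521, 0.177]), ([140.1, 325.9], 0.82, [0.6797, -0.3245, 0.177])]
scene jar_squat_spot [([289.7, 211.4], 0.69, [0.5052, 0.0509, 0.095])]
```

View pics/c9b.png

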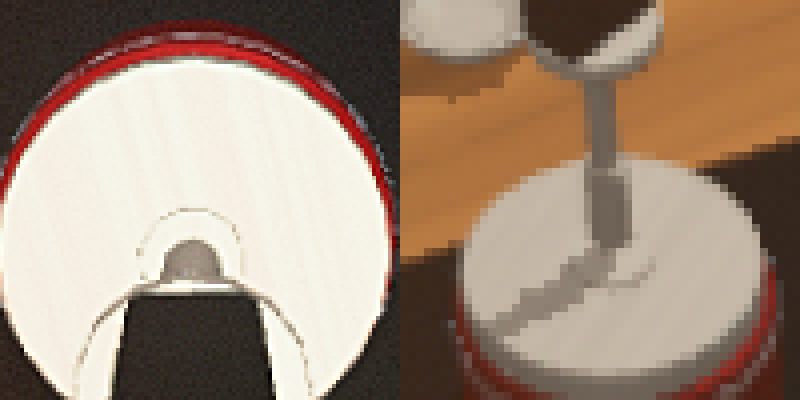

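Close view: in the wrist crop the tip (191) and button (189) are aligned laterally, and the fore-aft error is about 1 mm. The scene crop shows the tip end a few mm above the button, slightly left of its centre by about 1 mm. I'll press down slowly.

Call:
drive_tool(steps=[[[0,0.0003,0.002,0,0,0,1],[0,0.0003,0.004,0,0,0,1],[0,0.0003,0.006,0,0,0,1],[0,0.0003,0.008,0,0,0,1],[0,0.0003,0.01,0,0,0,1],[0,0.0003,0.012,0,0,0,1],[0,0.0003,0.0135,0,0,0,1],[0,0.0003,0.015,0,0,0,1],[0,0.0003,0.015,0,0,0,1],[0,0.0003,0.015,0,0,0,1]]])

```text
t: 15.85
position: [0.5033, 0.0497, 0.2115]
ee_rot: [-1.837, -2.549, -0.0]
contact_force: [0.0, -0.6, 1.5]
opening: 0.227
finger_force: 39.5
```

```bash
python3 look.py 10 .095 | grep -v top; python3 - <<'E'
import cv2,numpy as np
from h import *
print([np.round(arm.read_state()['contact_force'],1) for _ in range(3)])
a=cv2.resize(cv2.imread('pics/w10.png')[170:270,270:370],(400,400),interpolation=3)
b=cv2.resize(cv2.imread('pics/scene10.png')[175:225,260:310],(400,400),interpolation=3)
cv2.imwrite('pics/c10b.png',np.hstack([a,b]))
S=arm.grab_frame('scene');P=lambda p:(lambda q:np.array([q[0]/q[2]*S['fx']+S['cx'],q[1]/q[2]*S['fy']+S['cy']]))((np.linalg.inv(S['T'])@np.r_[p,1])[:3])
for h in (.06,.067,.075):print(h,P([.503,.0455,.095+h])-P([.503,.0455,.095]))
E
```

```text
tcp [0.50325114 0.04969523 0.21154663]
wrist tip [([317.1, 234.8], 0.59, [0.5007, 0.0471, 0.095])]
wrist jar_squat_spot [([315.5, 238.9], 0.63, [0.5005, 0.0435, 0.095])]
scene tip [([150.8, 347.0], 0.63, [0.6718, -0.3242, 0.095]), ([287.1, 211.5], 0.43, [0.5025, 0.0459, 0.095])]
scene thermo [([281.8, 186.7], 0.94, [0.4993, 0.0401, 0.17]), ([138.6, 325.9], 0.93, [0.6732, -0.3269, 0.17]), ([106.5, 305.0], 0.86, [0.6028, -0.3617, 0.17])]
scene jar_squat_spot [([287.5, 212.3], 0.98, [0.5051, 0.0455, 0.095])]
[array([-0.8,  0.1,  2. ]), array([-0.8,  0.1,  2. ]), array([-0.8,  0.1,  2. ])]
0.06 [ -1.66204821 -19.71889801]
0.067 [ -1.86450725 -22.12091578]
0.075 [ -2.09818617 -24.89333279]
```

View pics/c10b.png

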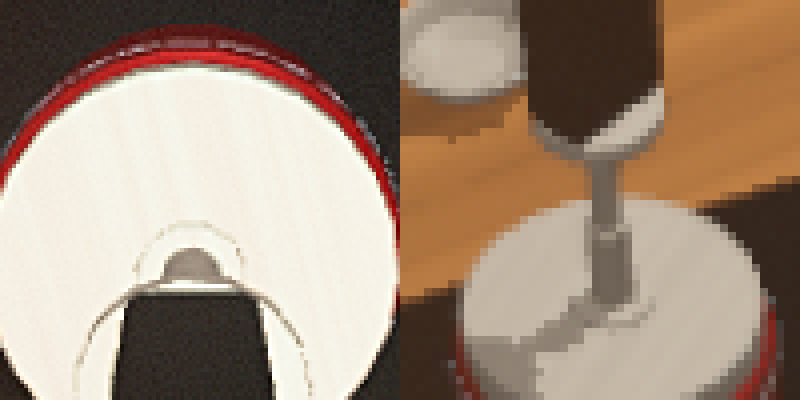

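The tip is on the button inside its ring, with the shadow meeting it. The collar-to-tip distance has shrunk from about 21 to 18 px, which is about 8 mm. Now I hold still.

Call:
drive_tool(steps=[[[0,0,0,0,0,0,1],[0,0,0,0,0,0,1],[0,0,0,0,0,0,1],[0,0,0,0,0,0,1],[0,0,0,0,0,0,1],[0,0,0,0,0,0,1],[0,0,0,0,0,0,1],[0,0,0,0,0,0,1],[0,0,0,0,0,0,1],[0,0,0,0,0,0,1]]])

```text
t: 17.7
position: [0.5032, 0.0497, 0.2115]
ee_rot: [1.837, 2.549, -0.0]
contact_force: [-0.0, -0.1, 1.9]
opening: 0.23
finger_force: 39.5
```

```bash
python3 - <<'E'
from h import *
F=[]
for i in range(12):
    arm.grab_frame('scene');F.append(arm.read_state()['contact_force'])
print(np.mean(F,0),np.std(F,0),arm.read_state()['position'],arm.read_state()['t'])
E
```

```text
[-0.30582112 -0.1305403   1.62996914] [0.47215155 0.34167024 0.49614029] [0.50321967 0.04969464 0.21148683] 18.3
```

The force suggests about 9–10 mm and the geometry about 8 mm. I'll ease off 1 mm, then hold for over 2 s.

Call:
drive_tool(steps=[[[0,0,-0.0005,0,0,0,1],[0,0,-0.001,0,0,0,1],[0,0,-0.001,0,0,0,1],[0,0,-0.001,0,0,0,1],[0,0,-0.001,0,0,0,1],[0,0,-0.001,0,0,0,1],[0,0,-0.001,0,0,0,1],[0,0,-0.001,0,0,0,1],[0,0,-0.001,0,0,0,1],[0,0,-0.001,0,0,0,1]]])

```text
t: 19.55
position: [0.5033, 0.0497, 0.2125]
ee_rot: [1.837, 2.549, -0.0]
contact_force: [-0.5, -0.1, 0.6]
opening: 0.228
finger_force: 39.4
```

Call:
drive_tool(steps=[[[0,0,0,0,0,0,1],[0,0,0,0,0,0,1],[0,0,0,0,0,0,1],[0,0,0,0,0,0,1],[0,0,0,0,0,0,1],[0,0,0,0,0,0,1],[0,0,0,0,0,0,1],[0,0,0,0,0,0,1],[0,0,0,0,0,0,1],[0,0,0,0,0,0,1]]])

```text
t: 20.8
position: [0.5032, 0.0497, 0.2125]
ee_rot: [-1.837, -2.549, 0.0]
contact_force: [-0.7, -0.3, 1.5]
opening: 0.228
finger_force: 39.4
```

Call:
drive_tool(steps=[[[0,0,0,0,0,0,1],[0,0,0,0,0,0,1],[0,0,0,0,0,0,1],[0,0,0,0,0,0,1],[0,0,0,0,0,0,1],[0,0,0,0,0,0,1],[0,0,0,0,0,0,1],[0,0,0,0,0,0,1],[0,0,0,0,0,0,1],[0,0,0,0,0,0,1]]])

```text
t: 22.05
position: [0.5032, 0.0497, 0.2125]
ee_rot: [1.837, 2.549, -0.0]
contact_force: [-0.3, 0.6, 1.3]
opening: 0.225
finger_force: 39.4
```

```bash
python3 -c "
from cell import arm
s=arm.read_state();print(s['t'],s['position'],s['contact_force']);print(arm.hand_in())"
```

```text
22.05 [0.50324726 0.04967393 0.21249841] [-0.2978528   0.55311397  1.30568408]
the job is handed in; nothing more can be done
None
```

I handed the job in at 22 s with the gripper still holding the thermometer upright, its tip on the low, wide jar's button and pushed in about 7–9 mm of 16 (my estimate), held still for over 2 s.

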